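# Load strap rivets into the riveter's feed funnel

## Task

Load the sandal riveter: take the two long brass rivets from among the hardware on the bench and drop each into the feed funnel, so that both end up down in the clear well under it. Leave the short rivet standing where it is; it is for thinner soles.

Things in the scene. Friction and masses are not known exactly. Their poses are not given: they have to be found in the camera images.
- rivet_a_mid (a point): a long brass rivet, loose, standing upright on its flat head: head 22 mm across, 4 mm thick, at the bottom; above it a plain round shank 14 mm across; 30 mm tall in all, about 45 g. The point is its centre, half-way up (15 mm above its underside), z along the shank. The two long rivets are alike.
- rivet_b_mid (a point): a long brass rivet, loose, standing upright on its flat head: head 22 mm across, 4 mm thick, at the bottom; above it a plain round shank 14 mm across; 30 mm tall in all, about 45 g. The point is its centre, half-way up (15 mm above its underside), z along the shank. The two long rivets are alike.
- short_rivet_mid (a point): the short brass rivet, loose, standing on its head: same 22 mm head and 14 mm shank as the long ones, but only 12 mm tall; it stays on the bench. The point is its centre, 6 mm above its underside. A washer, a dome cap and a small brass bar lie among the rivets; the centres of any two of these are 70 mm or more apart.
- throat (a point): centre of the riveter feed's throat, fixed, 87 mm above the bench, z up: where the aluminium funnel meets the clear round well below. Funnel: 36 mm across inside at the throat, widening to 86 mm (92 mm outside) at its rim, 45 mm above the throat. Well: 36 mm bore, closed floor 75 mm below the throat; holds both long rivets lying any way. A blue block beside it is 72 mm high.
Not all that is in view belongs to the job. What is shaped like the part that bears rivet_b_mid but grey or turquoise is not meant. Leave any pink or purple look-alike of the part that bears rivet_a_mid alone.

How it is judged:
By the outcome, as a careful person would: the job done as asked, in the order asked, and still so for the second after the job is handed in, with the robot touching nothing.
It also fails if it takes over 51 s, if anything falls off the work surface, if the arm or the gripper's body presses on something with over 40 N, if the wrist force passes 120 N, or if a joint passes its speed limit or range.

## Robot

A 6-joint arm with a two-finger parallel gripper is mounted at the origin on the work surface. World frame = base frame: x ahead of the robot, y to its left, z up, the work surface at z = 0. Lengths are in m, angles in degrees, forces in N, time in s.
With the tool pointing down it reaches from about 0.375 to 0.9 m from the base axis. Payload 3.1 kg.
Tool frame: the origin (TCP) lies between the finger pads; the fingertips stand 11 mm ahead of it and the grasp point (between the pads) lies 8 mm behind it; z points along the fingers, y is the line along which they close (so a half turn about z gives the same grasp; the last joint's range is limited). The gripper opens to 87 mm and grips with 3 to 60 N. Pads are 19 mm wide; open, the fingers measure 117 mm over their backs; the gripper's body (75 mm by 190 mm) begins 51 mm behind the grasp point.
Start: joints at [53.256, 30.224, 82.088, -0, 67.689, -10.227], TCP at [0.279, 0.559, 0.194] pointing down, gripper open.
Joint ranges: [-176.69, 176.69], [-43.24, 126.21], [12.49, 139.97], [-82, 262], [0, 151.66], [-163.58, 163.58]. Speed limits (degrees/s): [159.86, 159.86, 180, 180, 180, 180].

## Interface

Orientations are given as a 3x3 rotation matrix whose columns are the frame's x, y, z axes.
In Python, from rig import read_state, camera, sign_off, find_in, landmark_of gives the robot as it stands.
- The arm moves only by the tool carry_out, never from a script. Its argument "plan" is a list of rows, each an object of numbers: "jaw": the gripper's target within -1 to 1 (fully open at 1, half-way at 0, shut at -1); "x", "y", "z": the shift along the tool's x, y, z normalised to -1 to 1, where 1 is 0.025 m; "turn": the turn about the tool's z normalised to -1 to 1, where 1 is 6 degrees. A call has 1 to 8 rows; each row shifts and turns the commanded pose from where the row before left it, along the tool's axes as they then stand; what a row does not reach is not made up. A row lasts 1/10 s, in which the tool goes at most 50 mm and 8.59 degrees, less where a joint would pass 70% of its speed; a pose out of reach is approached as far as the arm can. A call with a number of a shift or a turn outside -1 to 1 is refused whole. A call with a gripper value outside its range is refused whole. The fingers move at their own pace and stop on an object; "grip_force" is the grip in N (left out, the last holds). Time passes only in rows, so rows that do not move let the fingers close. It gives the time, the measured TCP pose, the force, the opening and the grip force at its end, in the units of the state.
- read_state(): the state, without advancing time (a new reading comes with each control period).
- camera(name): name is "scene" or "side" or "wrist"; returns a dict with "img" (480x640x3 uint8, red, green, blue), "range_z" (480x640 float32, m along the optical axis (not along the pixel's ray), 0 where there is no reading), "intrinsics" (3x3 intrinsics, pixels), "T" (4x4, takes a point from camera to world coordinates). Camera axes: x right, y down, z forward; pixel columns grow to the right and rows downward; lengths in m; the calibration is good to about 2 mm. A picture is of the moment at which its call begins.
- sign_off(): hands the job in; it is judged then, once.
Trained networks look in a picture, given as the dict that the camera call returned (one of the last four; its "shot" number tells which), for a name from the list of things; names that differ only in an ending like _2 or _b are one class to them, and where a whole thing is asked for, a point or a joint stands for the part that bears it (a point fixed in the world has none). Each returns a list of dicts, best first, with "p" (0 to 1); they miss things now and then, are a little off and sometimes report something else, mostly with a low value. They report only what shows in the picture. A call takes as long as a camera call. They do not tell look-alikes from the thing itself.
- find_in(picture, name): "extent" ([left, top, width, height] in pixels, round what is visible of it).
- landmark_of(picture, name): "uv" ([column, row] in pixels: a listed point, or the origin of a listed thing).
The state is a dict: "time": time; "qpos": joint angles; "qvel": joint speeds; "effort": joint torques, N m; "ee_pos": TCP position; "tool_rot": TCP orientation; "wrist_force": force on the tool from outside, world axes, zero at the start; "moment": the same for the moment, N m; "opening": finger opening in m; "finger_force": force on a finger pad.
Only numpy, scipy, OpenCV 4.12 (cv2) and the standard library are available. Lean on these libraries where they do the work, as an engineer would, in place of code of your own. Each camera call takes 0.05 s, during which the arm holds its last target. There are 200 camera calls.

## Working session

There is one attempt and no reset: what is moved stays moved. The work goes in short steps, Python scripts to look and compute and a tool call to move; the robot and the scene stay as the last step left them, time stands still between calls to the robot, and variables do not carry over. Pictures are saved under pics/ and viewed, at most 10 in all, crops included, and the job is handed in when it is done.

Besides the shell and the picture viewer there is one more tool, called as a command line: name --argument value ..., lists and objects as JSON in quotes. carry_out: Moves the arm, as the interface text tells. Scaled input: -1 to 1 covers 0.025 m each way for a shift and 6 degrees each way for a turn. Its arguments: {"type":"object","properties":{"plan":{"type":"array","items":{"type":"object","properties":{"jaw":{"type":"number"},"x":{"type":"number"},"y":{"type":"number"},"z":{"type":"number"},"turn":{"type":"number"}}}},"grip_force":{"type":"number"}},"required":["plan"]}

```bash
mkdir -p pics; cat > h.py <<'E'
import numpy as np, cv2
from rig import *
def pt(c,u,v,z=None):
    K=c["intrinsics"];T=c["T"];r=np.array([(u-K[0,2])/K[0,0],(v-K[1,2])/K[1,1],1.])
    if z is None:
        d=c["range_z"][int(round(v)),int(round(u))]; return T[:3,:3]@(r*d)+T[:3,3]
    w=T[:3,:3]@r; return T[:3,3]+w*(z-T[2,3])/w[2]
def save(c,n): cv2.imwrite(f"pics/{n}.png",c["img"][:,:,::-1])
E
python3 - <<'E'
from h import *
s=read_state();print(s["time"],s["ee_pos"],np.round(s["tool_rot"],3),s["opening"])
ims=[]
for n in("scene","side"):
    c=camera(n);ims.append(c["img"])
    for nm,z in(("rivet_a_mid",.015),("short_rivet_mid",.006),("throat",.087)):
        for d in landmark_of(c,nm): 
            u,v=d["uv"];print(n,nm,round(d["p"],2),np.round([u,v]),np.round(pt(c,u,v,z),3),np.round(pt(c,u,v),3),c["img"][int(v),int(u)])
    save(c,n)
E
```

```text
0.0 [0.27850498 0.55861627 0.1931661 ] [[-0.895  0.446 -0.001]
 [ 0.446  0.895 -0.002]
 [ 0.    -0.002 -1.   ]] 0.08696192829926974
scene rivet_a_mid 0.64 [226. 179.] [ 0.486 -0.348  0.015] [ 0.486 -0.348  0.014] [137  88 103]
scene rivet_a_mid 0.42 [255. 188.] [ 0.47  -0.277  0.015] [ 0.462 -0.286  0.005] [140 112  66]
scene rivet_a_mid 0.42 [286. 186.] [ 0.422 -0.23   0.015] [ 0.423 -0.229  0.017] [73 38 93]
scene short_rivet_mid 0.6 [291. 219.] [ 0.485 -0.161  0.006] [ 0.49  -0.156  0.012] [189 146  59]
scene throat 0.75 [439. 309.] [0.553 0.215 0.087] [1.066 0.396 0.76 ] [134 135 137]
side rivet_a_mid 0.82 [344. 374.] [ 0.413 -0.231  0.015] [ 0.411 -0.233  0.018] [112  87 141]
side rivet_a_mid 0.79 [441. 411.] [ 0.479 -0.35   0.015] [ 0.475 -0.353  0.022] [196 110 141]
side rivet_a_mid 0.77 [394. 386.] [ 0.455 -0.285  0.015] [ 0.45  -0.291  0.026] [170 133  73]
side short_rivet_mid 0.61 [356. 325.] [ 0.486 -0.162  0.006] [ 0.487 -0.162  0.005] [132 107  62]
side throat 0.69 [266. 158.] [0.559 0.22  0.087] [0.546 0.196 0.103] [110 114 122]
```

View pics/scene.png

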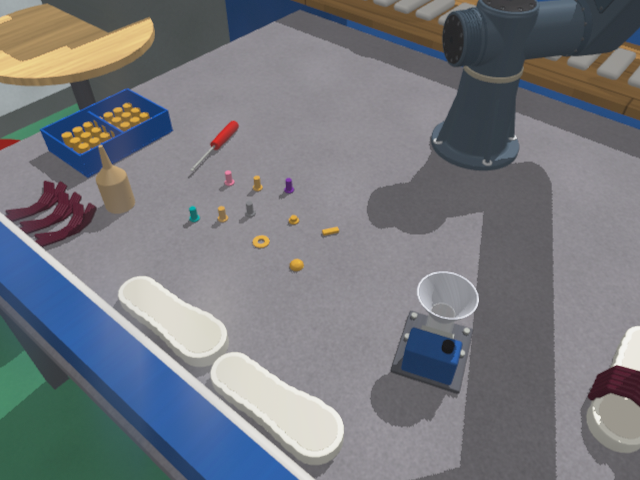

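View pics/side.png

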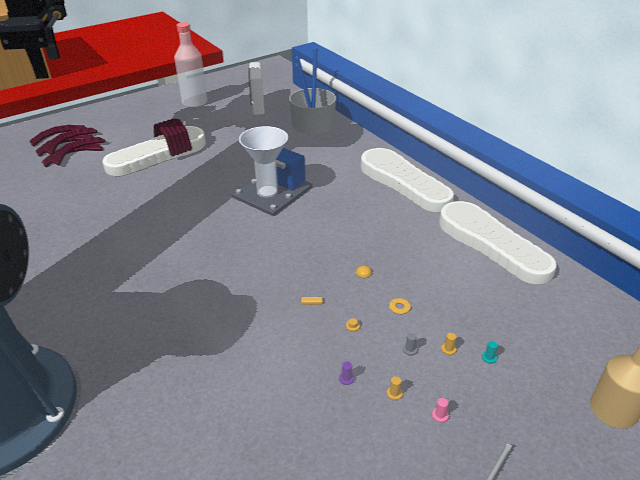

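Among the rivet-shaped things in the scene image, pink (229,178), purple (289,186), grey (250,209) and teal (194,214) are look-alikes. The brass long ones are (257,184) and (222,214), seen at (396,387) and (450,343) in the side image. The short brass rivet is at (293,220). The funnel is at (446,297). I'll confirm this in a crop and measure.

```bash
python3 - <<'E'
from h import *
for n in("scene","side"):
    c=camera(n);im=c["img"];h=cv2.cvtColor(im,cv2.COLOR_RGB2HSV)
    m=cv2.inRange(h,(10,110,60),(30,255,255))
    k,l,st,ce=cv2.connectedComponentsWithStats(m)
    for i in range(1,k):
        if 15<st[i,4]<400:
            v,u=np.where(l==i);P=np.array([pt(c,a,b) for a,b in zip(u,v)])
            if abs(P[:,2].mean())>.05 or P[:,0].mean()>.8:continue
            x,y,w,hh,_=st[i]
            S=P[(P[:,2]>.008)&(P[:,2]<.034)]
            t=pt(c,x+w/2-.5,y+2,.03)
            print(n,np.round(ce[i]),st[i],"zmax",P[:,2].max().round(3),"mean",np.round(S.mean(0) if len(S) else 0,3),"mid@15",np.round(pt(c,*ce[i],.015),3))
    # funnel rim: points at height .125-.14
    V,U=np.mgrid[0:480,0:640];K=c["intrinsics"];d=c["range_z"]
    X=np.stack([(U-K[0,2])/K[0,0]*d,(V-K[1,2])/K[1,1]*d,d],-1)@c["T"][:3,:3].T+c["T"][:3,3]
    m=(d>0)&(abs(X[...,0]-.555)<.1)&(abs(X[...,1]-.215)<.1)&(X[...,2]>.128)&(X[...,2]<.138)
    Q=X[m][:,:2].astype(np.float32);print(n,"rim",len(Q),cv2.minEnclosingCircle(Q) if len(Q) else 0, X[m].max(0) if len(Q) else 0)
    A=np.c_[2*Q,np.ones(len(Q))];s=np.linalg.lstsq(A,(Q**2).sum(1),rcond=None)[0];print(s[:2],np.sqrt(s[2]+s[0]**2+s[1]**2))
    m=(d>0)&(X[...,2]>.06)&(X[...,0]>.35)&(X[...,0]<.75)&(X[...,1]<-.15)&(X[...,1]>-.6)
    if m.any():print("tall",X[m].min(0),X[m].max(0))
    if n=="side":cv2.imwrite("pics/crop.png",cv2.resize(im[260:430,290:510,::-1],None,fx=3.5,fy=3.5,interpolation=2))
E
```

```text
scene [49. 13.] [43  7 14 12 55] zmax 0.76 mean 0 mid@15 [ 0.258 -1.439  0.015]
scene [23. 19.] [17 15 13  8 33] zmax 0.001 mean 0 mid@15 [ 0.339 -1.459  0.015]
scene [ 7. 22.] [ 1 19 14  7 28] zmax -0.0 mean 0 mid@15 [ 0.382 -1.475  0.015]
scene [135.  24.] [122  19  28  11  36] zmax 0.002 mean 0 mid@15 [ 0.128 -1.151  0.015]
scene [83. 25.] [78 21 10 10 23] zmax -0.001 mean 0 mid@15 [ 0.239 -1.271  0.015]
scene [35. 24.] [32 22  8  6 19] zmax -0.0 mean 0 mid@15 [ 0.334 -1.39   0.015]
scene [60. 35.] [56 30  8 12 40] zmax 0.76 mean 0 mid@15 [ 0.328 -1.258  0.015]
scene [68. 36.] [63 32 12  9 36] zmax 0.76 mean 0 mid@15 [ 0.313 -1.238  0.015]
scene [36. 42.] [27 36 20 12 67] zmax -0.001 mean 0 mid@15 [ 0.4   -1.272  0.015]
scene [147.  41.] [139  36  13  12  21] zmax -0.003 mean 0 mid@15 [ 0.182 -1.022  0.015]
scene [86. 43.] [79 40 15  7 21] zmax 0.0 mean 0 mid@15 [ 0.308 -1.152  0.015]
scene [18. 53.] [ 7 45 24 17 89] zmax 0.76 mean 0 mid@15 [ 0.472 -1.244  0.015]
scene [48. 52.] [32 46 34 13 43] zmax -0.0 mean 0 mid@15 [ 0.411 -1.187  0.015]
scene [61. 75.] [54 74 15  3 16] zmax -
[... 1266 characters left out ...]
0.459 -0.079  0.009] mid@15 [ 0.455 -0.087  0.015]
side [400. 306.] [389 298  22  16 226] zmax 0.663 mean 0 mid@15 [ 0.56  -0.176  0.015]
side [352. 325.] [346 318  14  14 139] zmax 0.015 mean [ 0.482 -0.158  0.011] mid@15 [ 0.476 -0.166  0.015]
side [449. 344.] [442 333  15  22 230] zmax 0.032 mean [ 0.568 -0.276  0.022] mid@15 [ 0.568 -0.276  0.015]
side [395. 389.] [387 377  16  23 260] zmax 0.663 mean [ 0.452 -0.29   0.023] mid@15 [ 0.453 -0.29   0.015]
side rim 219 ((0.5585412979125977, 0.22124101221561432), 0.049513380974531174) [0.60195377 0.26787775 0.13318917]
[0.55613009 0.22047548] 0.04369165847511209
tall [ 0.64505342 -0.49670233  0.06006022] [ 0.68647272 -0.44225235  0.12361203]
```

View pics/crop.png

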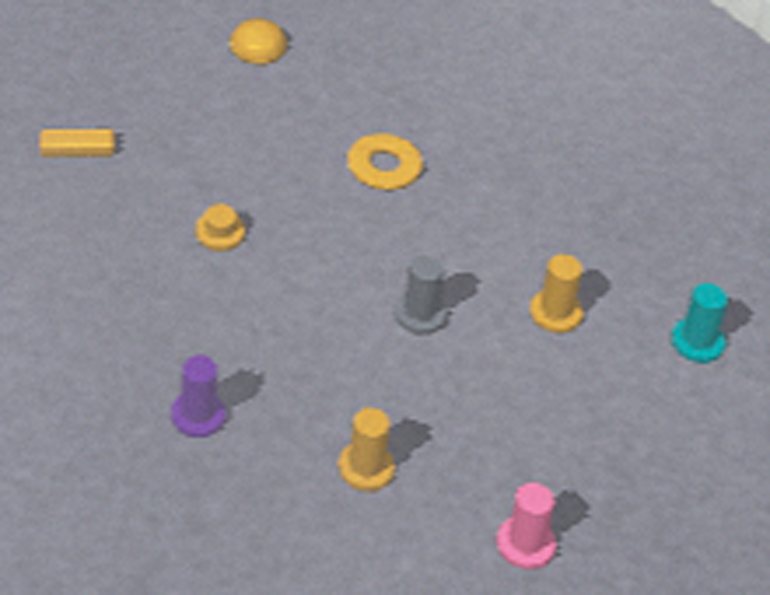

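The crop confirms it. Two tall brass rivets are at crop (370,450) and (560,290), and the short brass one at (220,228). Grey, teal, purple and pink are decoys. A is at about (0.4545,-0.287), B at about (0.570,-0.274), and the funnel axis at (0.556,0.221).

carry_out --plan '[{"x":-1,"y":-1,"jaw":-0.1},{"x":-1,"y":-1,"jaw":-0.1},{"x":-1,"y":-1,"jaw":-0.1},{"x":-1,"y":-1,"jaw":-0.1},{"x":-1,"y":-1,"jaw":-0.1},{"x":-1,"y":-1,"jaw":-0.1},{"x":-1,"y":-1,"jaw":-0.1},{"x":-1,"y":-1,"jaw":-0.1}]' --grip_force 20

```text
invalid input
```

carry_out --plan '[{"x":-1,"y":-1,"jaw":-0.1},{"x":-1,"y":-1,"jaw":-0.1},{"x":-1,"y":-1,"jaw":-0.1},{"x":-1,"y":-1,"jaw":-0.1},{"x":-1,"y":-1,"jaw":-0.1},{"x":-1,"y":-1,"jaw":-0.1},{"x":-1,"y":-1,"jaw":-0.1},{"x":-1,"y":-1,"jaw":-0.1}]'

```text
invalid input
```

carry_out --plan '[{"x":-0.5,"y":-1,"jaw":-0.1},{"x":-0.5,"y":-1,"jaw":-0.1},{"x":-0.5,"y":-1,"jaw":-0.1},{"x":-0.5,"y":-1,"jaw":-0.1},{"x":-0.5,"y":-1,"jaw":-0.1},{"x":-0.5,"y":-1,"jaw":-0.1},{"x":-0.5,"y":-1,"jaw":-0.1},{"x":-0.5,"y":-1,"jaw":-0.1}]'

```text
invalid input
```

carry_out --plan '[{"x":-1,"y":-1,"z":0,"turn":0,"jaw":-0.1},{"x":-1,"y":-1,"z":0,"turn":0,"jaw":-0.1},{"x":-1,"y":-1,"z":0,"turn":0,"jaw":-0.1},{"x":-1,"y":-1,"z":0,"turn":0,"jaw":-0.1},{"x":-1,"y":-1,"z":0,"turn":0,"jaw":-0.1},{"x":-1,"y":-1,"z":0,"turn":0,"jaw":-0.1},{"x":-1,"y":-1,"z":0,"turn":0,"jaw":-0.1},{"x":-1,"y":-1,"z":0,"turn":0,"jaw":-0.1}]' --grip_force 20

```text
time: 1.3
ee_pos: [0.3691, 0.2898, 0.1944]
tool_rot: [[-0.895, 0.446, 0.001], [0.446, 0.895, 0.0], [-0.001, 0.001, -1.0]]
wrist_force: [1.5, 1.1, -1.1]
opening: 0.0403
finger_force: 0.0
```

carry_out --plan '[{"x":-1,"y":-1,"z":0,"turn":0,"jaw":-0.1},{"x":-1,"y":-1,"z":0,"turn":0,"jaw":-0.1},{"x":-1,"y":-1,"z":0,"turn":0,"jaw":-0.1},{"x":-1,"y":-1,"z":0,"turn":0,"jaw":-0.1},{"x":-1,"y":-1,"z":0,"turn":0,"jaw":-0.1},{"x":-1,"y":-1,"z":0,"turn":0,"jaw":-0.1},{"x":-1,"y":-1,"z":0,"turn":0,"jaw":-0.1},{"x":-1,"y":-1,"z":0,"turn":0,"jaw":-0.1}]'

```text
time: 2.1
ee_pos: [0.4588, 0.0213, 0.1944]
tool_rot: [[-0.895, 0.447, 0.001], [0.447, 0.895, -0.0], [-0.001, 0.0, -1.0]]
wrist_force: [0.5, 0.8, -0.0]
opening: 0.0392
finger_force: 0.0
```

carry_out --plan '[{"x":-0.5,"y":-1,"z":0,"turn":0,"jaw":-0.1},{"x":-0.5,"y":-1,"z":0,"turn":0,"jaw":-0.1},{"x":-0.5,"y":-1,"z":0,"turn":0,"jaw":-0.1},{"x":-0.5,"y":-1,"z":0,"turn":0,"jaw":-0.1},{"x":-0.5,"y":-1,"z":0,"turn":0,"jaw":-0.1},{"x":-0.5,"y":-1,"z":0,"turn":0,"jaw":-0.1},{"x":-0.5,"y":-1,"z":0,"turn":0,"jaw":-0.1},{"x":-0.5,"y":-1,"z":0,"turn":0,"jaw":-0.1}]'

```text
time: 2.9
ee_pos: [0.4585, -0.2021, 0.1944]
tool_rot: [[-0.895, 0.447, 0.001], [0.447, 0.895, -0.0], [-0.001, -0.0, -1.0]]
wrist_force: [-0.2, 0.4, -0.4]
opening: 0.039
finger_force: 0.0
```

```bash
cat > w.py <<'E'
from h import *
import sys
s=read_state();print(s["time"],np.round(s["ee_pos"],4))
c=camera("wrist");save(c,sys.argv[1]);im=c["img"];h=cv2.cvtColor(im,cv2.COLOR_RGB2HSV)
m=cv2.inRange(h,(10,110,50),(30,255,255));k,l,st,ce=cv2.connectedComponentsWithStats(m)
V,U=np.mgrid[0:480,0:640];K=c["intrinsics"];d=c["range_z"]
X=np.stack([(U-K[0,2])/K[0,0]*d,(V-K[1,2])/K[1,1]*d,d],-1)@c["T"][:3,:3].T+c["T"][:3,3]
for i in range(1,k):
    if st[i,4]<100: continue
    P=X[(l==i)&(d>0)]; S=P[(P[:,2]>.026)&(P[:,2]<.034)]
    print(st[i],"zmax",np.percentile(P[:,2],97).round(3),"mean",np.round(P.mean(0),4),"top",len(S),np.round((S.min(0)+S.max(0))/2,4) if len(S) else "",np.round(np.ptp(S,axis=0),4) if len(S) else "")
    if len(S):
        D=S.mean(0)-s["ee_pos"];R=np.array(s["tool_rot"]);print("  top mean",np.round(S.mean(0),4),"tool delta units",np.round(R.T@D/.025,2))
E
python3 w.py w1
```

```text
2.9 [ 0.4585 -0.2021  0.1944]
[433 135  20  39 528] zmax 0.009 mean [ 0.4592 -0.0767  0.0079] top 0  
[360 205  23  22 389] zmax 0.013 mean [ 0.4805 -0.1549  0.0082] top 0  
[219 240  25  26 447] zmax 0.031 mean [ 0.4523 -0.2822  0.018 ] top 189 [ 0.4531 -0.2846  0.0293] [0.0131 0.0125 0.0064]
  top mean [ 0.4531 -0.2841  0.03  ] tool delta units [-1.27 -3.03  6.58]
[480 245  28  28 597] zmax 0.013 mean [ 0.5675 -0.0705  0.0095] top 0  
[386 283  31  32 502] zmax 0.236 mean [ 0.562  -0.1602  0.0154] top 0  
[182 303  23  76 944] zmax 0.315 mean [ 0.4201 -0.2089  0.3105] top 0  
[424 303  23  76 987] zmax 0.315 mean [ 0.4411 -0.1664  0.3107] top 0  
[ 136  390  485   24 8654] zmax 0.324 mean [ 0.443  -0.1778  0.3208] top 0
```

carry_out --plan '[{"x":-0.43,"y":-1,"z":0,"turn":0,"jaw":-0.1},{"x":-0.43,"y":-1,"z":0,"turn":0,"jaw":-0.1},{"x":-0.44,"y":-1,"z":1,"turn":0,"jaw":-0.1},{"x":0,"y":-0.06,"z":1,"turn":0,"jaw":-0.1},{"x":0,"y":0,"z":1,"turn":0,"jaw":-0.1},{"x":0,"y":0,"z":1,"turn":0,"jaw":-0.1},{"x":0,"y":0,"z":0.5,"turn":0,"jaw":-0.1},{"x":0,"y":0,"z":0,"turn":0,"jaw":-0.1}]'

```text
time: 3.75
ee_pos: [0.4525, -0.2829, 0.0802]
tool_rot: [[-0.895, 0.446, -0.003], [0.446, 0.895, 0.003], [0.004, 0.001, -1.0]]
wrist_force: [-0.2, 0.2, -0.4]
opening: 0.0396
finger_force: 0.0
```

```bash
python3 w.py w2
```

```text
3.75 [ 0.4525 -0.2829  0.0802]
[ 608   79   32   61 1294] zmax 0.009 mean [ 0.4593 -0.0785  0.0075] top 0  
[497 184  35  33 871] zmax 0.013 mean [ 0.48   -0.1565  0.0082] top 0  
[296 236  31  37 896] zmax 0.031 mean [ 0.4513 -0.2837  0.0185] top 417 [ 0.4533 -0.2848  0.0291] [0.0138 0.0128 0.0062]
  top mean [ 0.4529 -0.2847  0.03  ] tool delta units [-0.05 -0.06  2.01]
[182 303  23  76 940] zmax 0.201 mean [ 0.4145 -0.29    0.1964] top 0  
[423 303  24  76 988] zmax 0.201 mean [ 0.4355 -0.2475  0.1966] top 0  
[ 136  390  485   24 8676] zmax 0.21 mean [ 0.4374 -0.259   0.2067] top 0
```

View pics/w2.png

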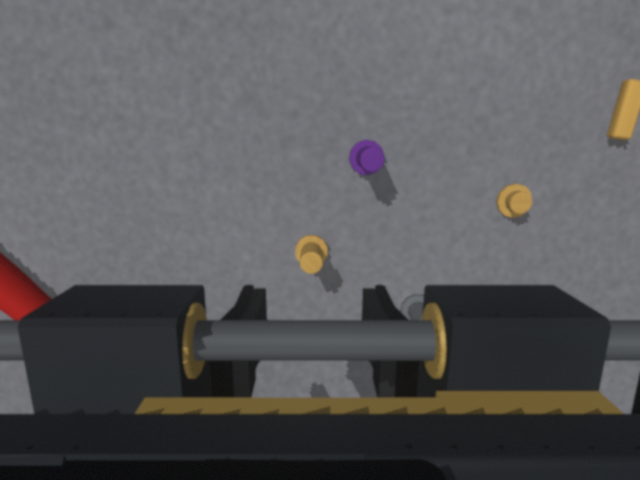

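The brass rivet at (312,255) lies between the jaws, and grey is clear at (415,305). I'll descend and grip.

carry_out --plan '[{"x":-0.05,"y":-0.06,"z":1,"turn":0,"jaw":-0.1},{"x":0,"y":0,"z":1,"turn":0,"jaw":-0.1},{"x":0,"y":0,"z":0.5,"turn":0,"jaw":-0.1},{"x":0,"y":0,"z":0,"turn":0,"jaw":-0.1},{"x":0,"y":0,"z":0,"turn":0,"jaw":-1},{"x":0,"y":0,"z":0,"turn":0,"jaw":-1},{"x":0,"y":0,"z":0,"turn":0,"jaw":-1},{"x":0,"y":0,"z":0,"turn":0,"jaw":-1}]'

```text
time: 4.6
ee_pos: [0.4543, -0.2861, 0.0199]
tool_rot: [[-0.895, 0.446, 0.001], [0.446, 0.895, -0.001], [-0.001, -0.0, -1.0]]
wrist_force: [-0.1, -0.7, 0.1]
opening: 0.0146
finger_force: 0.0
```

carry_out --plan '[{"x":0,"y":0,"z":0,"turn":0,"jaw":-1},{"x":0,"y":0,"z":0,"turn":0,"jaw":-1},{"x":0,"y":0,"z":-0.5,"turn":0,"jaw":-1},{"x":0,"y":0,"z":-1,"turn":0,"jaw":-1},{"x":0,"y":0,"z":-1,"turn":0,"jaw":-1},{"x":0,"y":0,"z":-1,"turn":0,"jaw":-1},{"x":0,"y":0,"z":-1,"turn":0,"jaw":-1},{"x":0,"y":0,"z":-1,"turn":0,"jaw":-1}]'

```text
time: 5.4
ee_pos: [0.4538, -0.2856, 0.1586]
tool_rot: [[-0.895, 0.446, 0.0], [0.446, 0.895, -0.0], [-0.001, -0.0, -1.0]]
wrist_force: [0.3, 0.2, -0.1]
opening: 0.0009
finger_force: 0.0
```

```bash
python3 - <<'E'
from h import *
s=read_state();print(s["opening"],s["finger_force"],s["ee_pos"])
c=camera("side");cv2.imwrite("pics/s2.png",cv2.resize(c["img"][200:430,260:560,::-1],None,fx=2,fy=2))
E
```

```text
0.0008530303987303392 0.0 [ 0.4537692  -0.28557698  0.15856481]
```

View pics/s2.png

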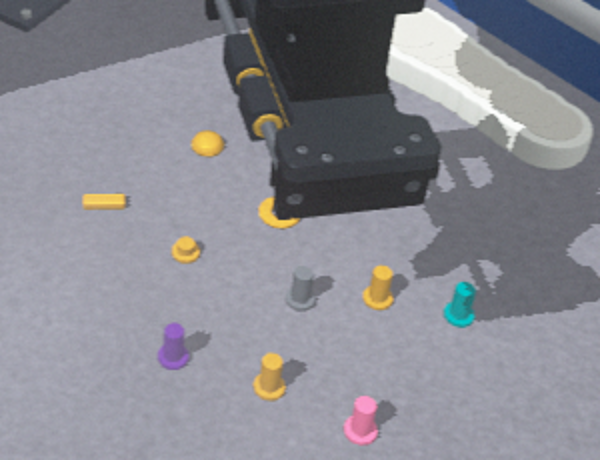

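The jaws closed empty, and the rivet still stands at crop (271,375). I'll check where the fingers really are.

```bash
python3 w.py w3; python3 - <<'E'
from h import *
s=read_state();R=np.array(s["tool_rot"]);p=np.array(s["ee_pos"])
ims=[]
for n in("side","scene","wrist"):
    c=camera(n);im=c["img"][:,:,::-1].copy();Ti=np.linalg.inv(c["T"]);K=c["intrinsics"]
    for o,col in(((0,0,.011),(0,0,255)),((0,0,-.008),(0,255,0)),((0,0,-.059),(255,0,0))):
        q=Ti[:3,:3]@(p+R@np.array(o))+Ti[:3,3];q=K@q;u,v=q[:2]/q[2];print(n,o,u,v)
        if 0<=u<640 and 0<=v<480:cv2.circle(im,(int(u),int(v)),2,col,-1)
    if n=="scene": im=cv2.resize(im[80:320,160:480],None,fx=2,fy=2)
    im=cv2.resize(im,(400,300));ims.append(im)
cv2.imwrite("pics/chk.png",np.vstack([np.hstack(ims[:2]),np.hstack([ims[2],ims[2]*0])]))
E
```

```text
5.45 [ 0.456  -0.2875  0.1625]
[546  84  27  46 753] zmax 0.01 mean [ 0.459  -0.0774  0.0077] top 0  
[461 166  26  25 515] zmax 0.013 mean [ 0.4804 -0.1562  0.0082] top 0  
[304 206  24  27 501] zmax 0.032 mean [ 0.4515 -0.2838  0.0186] top 247 [ 0.4534 -0.2849  0.0292] [0.0134 0.0131 0.0063]
  top mean [ 0.453  -0.2848  0.03  ] tool delta units [0.2  0.05 5.3 ]
[591 212  34  31 803] zmax 0.013 mean [ 0.5675 -0.0719  0.0092] top 0  
[480 255  38  36 870] zmax 0.006 mean [ 0.5676 -0.1645  0.0041] top 0  
[287 303   9  76 454] zmax 0.283 mean [ 0.4255 -0.2765  0.278 ] top 0  
[333 303   9  76 508] zmax 0.284 mean [ 0.429  -0.2681  0.2793] top 0  
[  23  390  484   24 8592] zmax 0.292 mean [ 0.4314 -0.2792  0.2887] top 0  
side (0, 0, 0.011) 404.22002073691357 317.294044282648
side (0, 0, -0.008) 405.47371249326414 306.1462953185656
side (0, 0, -0.059) 409.0631744627021 274.2290231910893
scene (0, 0, 0.011) 250.26315874525756 130.6846055286139
scene (0, 0, -0.008) 249.47176570400168 122.52582650461258
scene (0, 0, -0.059) 247.24546483993873 99.5740239944351
wrist (0, 0, 0.011) 311.513584974302 287.51340805272235
wrist (0, 0, -0.008) 311.3600129788418 301.62509282610563
wrist (0, 0, -0.059) 310.75158823507115 357.53306072534593
```

View pics/chk.png

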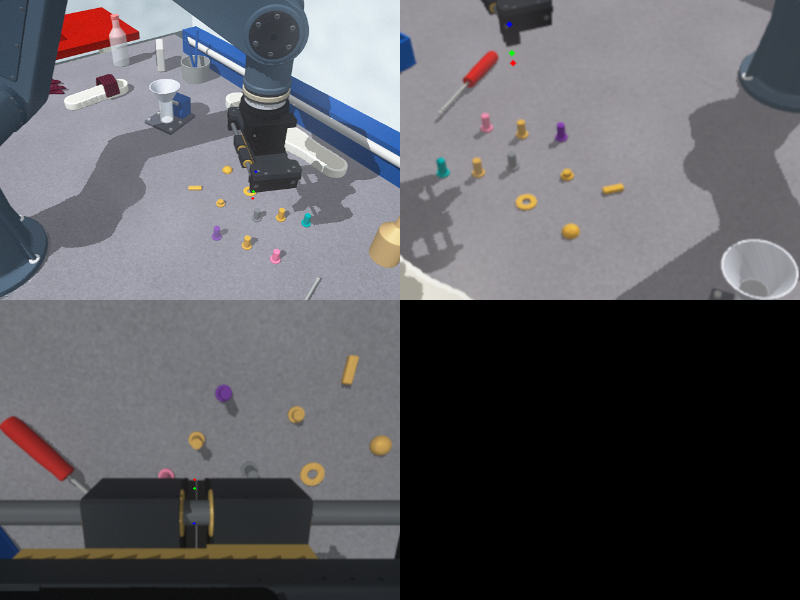

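```bash
python3 - <<'E'
from h import *
s=read_state();p=np.array(s["ee_pos"]);R=np.array(s["tool_rot"]);print(p,s["opening"])
for n in("side","scene","wrist"):
    c=camera(n);V,U=np.mgrid[0:480,0:640];K=c["intrinsics"];d=c["range_z"]
    X=np.stack([(U-K[0,2])/K[0,0]*d,(V-K[1,2])/K[1,1]*d,d],-1)@c["T"][:3,:3].T+c["T"][:3,3]
    m=(d>0)&(np.linalg.norm(X[...,:2]-p[:2],axis=-1)<.15)&(X[...,2]>.05)&(X[...,2]<.45)
    L=(X[m]-p)@R
    o=np.argsort(-L[:,2]);print(n,m.sum())
    for a in np.arange(.02,-.12,-.01):
        q=L[(L[:,2]<=a)&(L[:,2]>a-.01)]
        if len(q)>3:print("  z",round(a,3),len(q),"x",np.round(np.percentile(q[:,0],[2,98]),3),"y",np.round(np.percentile(q[:,1],[2,98]),3))
E
```

```text
[ 0.45341685 -0.2852684   0.15652217] 0.0005289861164798627
side 17021
  z -0.02 5 x [0.008 0.01 ] y [0.002 0.006]
  z -0.03 19 x [0.008 0.011] y [0.003 0.009]
  z -0.04 7 x [0.009 0.011] y [0.003 0.006]
  z -0.09 86 x [-0.034  0.035] y [-0.088  0.08 ]
  z -0.1 755 x [-0.035  0.037] y [-0.089  0.079]
  z -0.11 940 x [-0.034  0.037] y [-0.088  0.079]
scene 5062
  z -0.02 8 x [-0.008  0.01 ] y [-0.005  0.01 ]
  z -0.03 60 x [-0.011  0.011] y [-0.006  0.012]
  z -0.04 49 x [-0.011  0.011] y [0.004 0.012]
  z -0.09 42 x [-0.034  0.035] y [-0.08   0.088]
  z -0.1 297 x [-0.038  0.034] y [-0.082  0.089]
  z -0.11 364 x [-0.038  0.035] y [-0.08   0.089]
wrist 101000
  z -0.02 81 x [0.011 0.013] y [-0.008  0.009]
  z -0.03 395 x [0.011 0.013] y [-0.008  0.009]
  z -0.04 426 x [0.01  0.013] y [-0.007  0.008]
  z -0.05 403 x [0.009 0.013] y [-0.006  0.007]
  z -0.06 10 x [0.012 0.013] y [-0.006  0.007]
  z -0.07 1173 x [-0.006  0.006] y [-0.004  0.005]
  z -0.08 135 x [-0.     0.012] y [-0.005  0.005]
  z -0.09 265 x [0.004 0.013] y [-0.005  0.08 ]
  z -0.1 3597 x [0.016 0.039] y [-0.031  0.033]
  z -0.11 19668 x [0.027 0.039] y [-0.059  0.062]
```

In all three cameras the real fingertips end about 20–25 mm behind the reported TCP, not 11 mm ahead of it. The reported tool is about 30 mm too long, so the jaws closed above the rivet. I'll open, go lower and measure the tips.

carry_out --plan '[{"x":0,"y":0,"z":0,"turn":0,"jaw":-0.1},{"x":0,"y":0,"z":0,"turn":0,"jaw":-0.1},{"x":0,"y":0,"z":0,"turn":0,"jaw":-0.1},{"x":0,"y":0,"z":1,"turn":0,"jaw":-0.1},{"x":0,"y":0,"z":1,"turn":0,"jaw":-0.1},{"x":0,"y":0,"z":1,"turn":0,"jaw":-0.1},{"x":0,"y":0,"z":1,"turn":0,"jaw":-0.1},{"x":0,"y":0,"z":0,"turn":0,"jaw":-0.1}]'

```text
time: 6.6
ee_pos: [0.4519, -0.2839, 0.0538]
tool_rot: [[-0.895, 0.447, -0.005], [0.447, 0.895, 0.005], [0.007, 0.002, -1.0]]
wrist_force: [-1.1, 0.9, 0.3]
opening: 0.0389
finger_force: 0.0
```

```bash
cat > tip.py <<'E'
from h import *
s=read_state();p=np.array(s["ee_pos"]);R=np.array(s["tool_rot"]);print(p,s["opening"])
for n in("side","scene","wrist"):
    c=camera(n);V,U=np.mgrid[0:480,0:640];K=c["intrinsics"];d=c["range_z"]
    X=np.stack([(U-K[0,2])/K[0,0]*d,(V-K[1,2])/K[1,1]*d,d],-1)@c["T"][:3,:3].T+c["T"][:3,3]
    L=(X-p)@R
    dark=c["img"].max(-1)<75
    m=(d>0)&dark&(abs(L[...,0])<.02)&(abs(L[...,1])<.06)&(L[...,2]>-.08)&(X[...,2]>.006)
    q=np.sort(L[m][:,2]);print(n,m.sum(),"tip tool z",np.round(q[-12:],4),"world z",np.sort(X[m][:,2])[:6].round(4))
    if m.any():print("   y",np.round(np.percentile(L[m][:,1],[1,99]),4),"x",np.round(np.percentile(L[m][:,0],[1,99]),4))
E
python3 tip.py
```

```text
[ 0.45193345 -0.28391737  0.05382801] 0.03891619100137794
side 15 tip tool z [-0.075  -0.0739 -0.073  -0.0724 -0.0714 -0.0714 -0.0714 -0.0703 -0.0696
 -0.0693 -0.0664 -0.0656] world z [0.1195 0.1203 0.1232 0.1236 0.1243 0.1253]
   y [0.0182 0.0276] x [0.0085 0.0106]
scene 93 tip tool z [-0.0364 -0.0364 -0.0363 -0.0361 -0.0356 -0.0354 -0.0352 -0.0349 -0.0347
 -0.0344 -0.0343 -0.0335] world z [0.0873 0.0882 0.0883 0.0885 0.0888 0.0891]
   y [-0.0223  0.0316] x [-0.0127  0.0081]
wrist 2695 tip tool z [-0.0322 -0.0321 -0.0321 -0.032  -0.0319 -0.0318 -0.0318 -0.0316 -0.0316
 -0.0313 -0.0311 -0.0311] world z [0.0849 0.0851 0.0851 0.0854 0.0854 0.0856]
   y [-0.029   0.0288] x [-0.0102  0.0103]
```

carry_out --plan '[{"x":0,"y":0,"z":1,"turn":0,"jaw":-0.1},{"x":0,"y":0,"z":0.6,"turn":0,"jaw":-0.1},{"x":0,"y":0,"z":0,"turn":0,"jaw":-0.1},{"x":0,"y":0,"z":0,"turn":0,"jaw":-0.1}]'

```text
time: 7.15
ee_pos: [0.4546, -0.2864, 0.0178]
tool_rot: [[-0.895, 0.446, 0.001], [0.446, 0.895, -0.001], [-0.002, -0.001, -1.0]]
wrist_force: [-0.3, 0.1, -0.4]
opening: 0.0392
finger_force: 0.0
```

```bash
sed -i 's/max(-1)<75/max(-1)<90/' tip.py; python3 tip.py; python3 w.py w4|head -4;python3 - <<'E'
from h import *
a=camera("side")["img"][230:430,270:510,::-1];b=camera("scene")["img"][90:250,160:352,::-1]
f=lambda i:cv2.resize(i,(400,333),interpolation=2)
w=cv2.imread("pics/w4.png")
cv2.imwrite("pics/v5.png",np.vstack([np.hstack([f(a),f(b)]),np.hstack([cv2.resize(w,(340,255)),np.zeros((255,460,3),np.uint8)])]))
E
```

```text
[ 0.45462407 -0.28637349  0.01784106] 0.039167073871711255
side 18 tip tool z [-0.0708 -0.0705 -0.0705 -0.0689 -0.0684 -0.0684 -0.0676 -0.066  -0.0658
 -0.0651 -0.0629 -0.0593] world z [0.0771 0.0807 0.0829 0.0836 0.0838 0.0854]
   y [0.0195 0.0274] x [0.0089 0.0109]
scene 78 tip tool z [-0.0344 -0.0342 -0.0339 -0.0338 -0.0338 -0.0337 -0.0335 -0.0335 -0.0333
 -0.0328 -0.0326 -0.0319] world z [0.0497 0.0504 0.0506 0.0511 0.0514 0.0514]
   y [0.0141 0.0314] x [-0.0119  0.0096]
wrist 3910 tip tool z [-0.0292 -0.0291 -0.029  -0.0289 -0.0288 -0.0288 -0.0288 -0.0287 -0.0285
 -0.0284 -0.0284 -0.0283] world z [0.0462 0.0462 0.0462 0.0463 0.0465 0.0466]
   y [-0.0286  0.029 ] x [-0.0083  0.0123]
7.3 [ 0.4548 -0.2865  0.018 ]
[ 555  190   49   43 1587] zmax 0.013 mean [ 0.4798 -0.1568  0.008 ] top 0  
[ 295  255   41   53 1629] zmax 0.031 mean [ 0.4511 -0.2836  0.0185] top 736 [ 0.4533 -0.2849  0.0292] [0.0136 0.0136 0.0062]
  top mean [ 0.4529 -0.2846  0.03  ] tool delta units [ 0.1   0.03 -0.48]
```

View pics/v5.png

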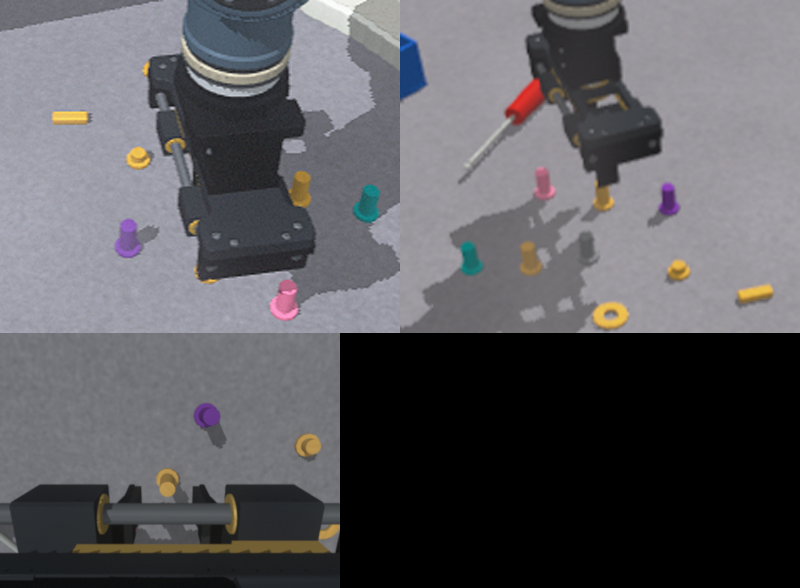

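The tips are about 15 mm above the rivet top (scene tile, tip over the brass rivet at (603,185)). I'll go about 34 mm further down and close.

carry_out --plan '[{"x":0.1,"y":0,"z":0.5,"turn":0,"jaw":-0.1},{"x":0,"y":0,"z":0.5,"turn":0,"jaw":-0.1},{"x":0,"y":0,"z":0.35,"turn":0,"jaw":-0.1},{"x":0,"y":0,"z":0,"turn":0,"jaw":-1},{"x":0,"y":0,"z":0,"turn":0,"jaw":-1},{"x":0,"y":0,"z":0,"turn":0,"jaw":-1},{"x":0,"y":0,"z":0,"turn":0,"jaw":-1},{"x":0,"y":0,"z":0,"turn":0,"jaw":-1}]'

```text
time: 8.25
ee_pos: [0.4519, -0.2848, -0.0168]
tool_rot: [[-0.895, 0.446, 0.001], [0.446, 0.895, -0.001], [-0.001, -0.0, -1.0]]
wrist_force: [-0.6, 0.3, -0.0]
opening: 0.0132
finger_force: 20.0
```

carry_out --plan '[{"x":0,"y":0,"z":0,"turn":0,"jaw":-1},{"x":0,"y":0,"z":0,"turn":0,"jaw":-1}]'

```text
time: 8.45
ee_pos: [0.4519, -0.2848, -0.0168]
tool_rot: [[-0.895, 0.446, 0.001], [0.446, 0.895, -0.001], [-0.001, -0.0, -1.0]]
wrist_force: [0.3, 0.8, 0.8]
opening: 0.0135
finger_force: 20.0
```

Gripped: 13.5 mm opening, 20 N. I'll lift and carry it.

carry_out --plan '[{"x":0,"y":0,"z":-0.8,"turn":0,"jaw":-1},{"x":0,"y":0,"z":-1,"turn":0,"jaw":-1},{"x":0,"y":0.4,"z":-1,"turn":0,"jaw":-1},{"x":0.2,"y":0.6,"z":-1,"turn":0,"jaw":-1},{"x":0.3,"y":1,"z":-1,"turn":0,"jaw":-1},{"x":0.3,"y":1,"z":-1,"turn":0,"jaw":-1},{"x":0.3,"y":1,"z":-0.4,"turn":0,"jaw":-1},{"x":0.3,"y":1,"z":0,"turn":0,"jaw":-1}]'

```text
time: 9.25
ee_pos: [0.4773, -0.1568, 0.1398]
tool_rot: [[-0.895, 0.447, 0.004], [0.447, 0.895, -0.002], [-0.004, -0.0, -1.0]]
wrist_force: [1.2, 0.3, -1.3]
opening: 0.0129
finger_force: 20.0
```

carry_out --plan '[{"x":0.3,"y":1,"z":0,"turn":0,"jaw":-1},{"x":0.3,"y":1,"z":0,"turn":0,"jaw":-1},{"x":0.3,"y":1,"z":0,"turn":0,"jaw":-1},{"x":0.3,"y":1,"z":0,"turn":0,"jaw":-1},{"x":0.3,"y":1,"z":0,"turn":0,"jaw":-1},{"x":0.3,"y":1,"z":0,"turn":0,"jaw":-1},{"x":0.3,"y":1,"z":0,"turn":0,"jaw":-1},{"x":0.3,"y":1,"z":0,"turn":0,"jaw":-1}]'

```text
time: 10.05
ee_pos: [0.5114, 0.0497, 0.1378]
tool_rot: [[-0.895, 0.446, -0.001], [0.446, 0.895, 0.0], [0.0, -0.0, -1.0]]
wrist_force: [1.3, 0.6, -0.9]
opening: 0.0132
finger_force: 20.0
```

carry_out --plan '[{"x":0.3,"y":1,"z":0,"turn":0,"jaw":-1},{"x":0.3,"y":1,"z":0,"turn":0,"jaw":-1},{"x":0.3,"y":1,"z":0,"turn":0,"jaw":-1},{"x":0.3,"y":1,"z":0,"turn":0,"jaw":-1},{"x":0.3,"y":1,"z":0,"turn":0,"jaw":-1},{"x":0,"y":1,"z":0,"turn":0,"jaw":-1},{"x":0,"y":0.9,"z":0,"turn":0,"jaw":-1},{"x":0,"y":0,"z":0,"turn":0,"jaw":-1}]'

```text
time: 10.85
ee_pos: [0.5563, 0.222, 0.1378]
tool_rot: [[-0.896, 0.444, 0.002], [0.444, 0.896, 0.001], [-0.001, 0.002, -1.0]]
wrist_force: [-0.1, -0.5, -0.0]
opening: 0.0131
finger_force: 20.0
```

```bash
cat > f.py <<'E'
from h import *
import sys
s=read_state();print(s["time"],np.round(s["ee_pos"],4),s["opening"],s["finger_force"])
a=camera("side");b=camera("scene")
f=lambda i:cv2.resize(np.ascontiguousarray(i[:,:,::-1]),(400,400),interpolation=2)
cv2.imwrite(f"pics/{sys.argv[1]}.png",np.hstack([f(a["img"][80:230,190:340]),f(b["img"][200:400,350:550])]))
E
python3 f.py f1
```

```text
10.85 [0.5563 0.222  0.1378] 0.013139956060517523 19.99999701976776
```

View pics/f1.png

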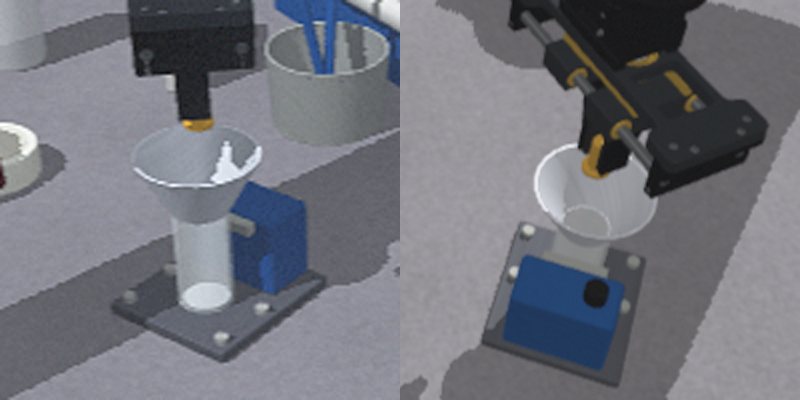

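The rivet hangs centred above the funnel (side tile (197,125), rim centre (197,155)). I'll lower 30 mm and release.

carry_out --plan '[{"x":0,"y":0,"z":0.6,"turn":0,"jaw":-1},{"x":0,"y":0,"z":0.6,"turn":0,"jaw":-1},{"x":0,"y":0,"z":0,"turn":0,"jaw":-1},{"x":0,"y":0,"z":0,"turn":0,"jaw":-0.2},{"x":0,"y":0,"z":0,"turn":0,"jaw":-0.2},{"x":0,"y":0,"z":0,"turn":0,"jaw":-0.2},{"x":0,"y":0,"z":0,"turn":0,"jaw":-0.2},{"x":0,"y":0,"z":-1,"turn":0,"jaw":-0.2}]'

```text
time: 11.75
ee_pos: [0.5527, 0.2191, 0.1306]
tool_rot: [[-0.895, 0.447, -0.007], [0.447, 0.895, -0.001], [0.006, -0.004, -1.0]]
wrist_force: [0.5, -0.6, -0.1]
opening: 0.0341
finger_force: 0.0
```

```bash
python3 f.py f2; python3 - <<'E'
from h import *
for n in("side","scene"):
    c=camera(n);im=c["img"];h=cv2.cvtColor(im,cv2.COLOR_RGB2HSV);m=cv2.inRange(h,(10,60,50),(30,255,255))
    y,x,Y,X=(130,220,225,310) if n=="side" else (260,395,330,490)
    k,l,st,ce=cv2.connectedComponentsWithStats(m[y:Y,x:X]);print(n,[(s[4],(q+[x,y]).round()) for s,q in zip(st[1:],ce[1:]) if s[4]>8])
E
```

```text
11.75 [0.5527 0.2191 0.1306] 0.03407751645536989 0.0
side []
scene [(np.int32(59), array([463., 271.]))]
```

```bash
python3 - <<'E'
from h import *
a=cv2.imread("pics/side.png").astype(int);c=camera("side");b=c["img"][:,:,::-1].astype(int)
d=b-a;r=d[120:225,225:320];m=(abs(r).max(-1)>25);v,u=np.where(m);print(m.sum())
for y in range(0,105,5):
  w=u[(v>=y)&(v<y+5)]
  if len(w):
    q=[b[120+y+2,225+int(np.median(w))].tolist(),a[120+y+2,225+int(np.median(w))].tolist()];print(120+y,len(w),225+w.min(),225+w.max(),q)
for n in("rivet_a_mid",):print([(e["p"],e["uv"]) for e in landmark_of(c,n)])
E
```

```text
3437
120 442 225 315 [[145, 135, 134], [102, 96, 94]]
125 368 225 317 [[156, 142, 145], [104, 94, 94]]
130 298 241 319 [[247, 238, 233], [247, 236, 233]]
135 302 239 319 [[153, 141, 143], [133, 122, 119]]
140 263 232 314 [[194, 181, 172], [227, 219, 210]]
145 282 225 319 [[151, 140, 137], [240, 231, 225]]
150 234 225 319 [[113, 70, 42], [111, 65, 41]]
155 213 225 319 [[148, 140, 138], [103, 96, 95]]
160 212 225 319 [[150, 139, 137], [104, 96, 94]]
165 144 225 255 [[154, 144, 141], [103, 96, 96]]
170 92 225 247 [[159, 146, 145], [102, 95, 93]]
175 53 225 271 [[155, 145, 146], [102, 95, 93]]
180 58 246 271 [[149, 158, 159], [176, 172, 165]]
185 102 237 273 [[79, 72, 69], [109, 97, 94]]
190 138 232 274 [[81, 74, 70], [113, 100, 97]]
195 71 230 253 [[88, 79, 75], [109, 96, 93]]
200 81 225 244 [[107, 100, 99], [150, 137, 139]]
205 67 225 241 [[101, 93, 93], [148, 138, 139]]
210 17 225 231 [[105, 97, 98], [154, 143, 141]]
[(0.75, [441.7, 409.7]), (0.65, [347.7, 373.7])]
```

View pics/f2.png

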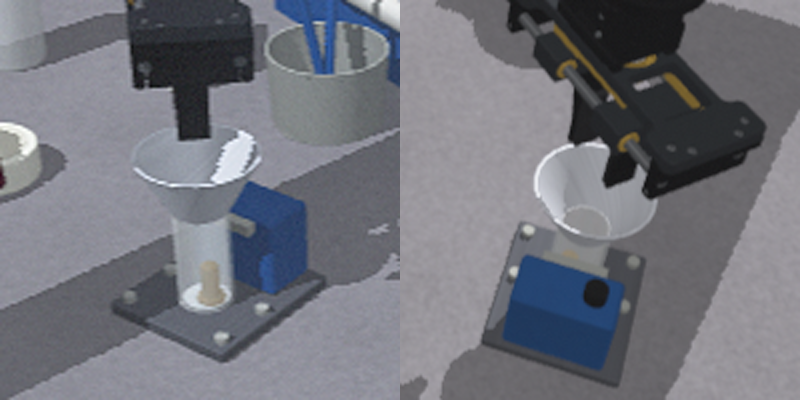

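The first rivet stands in the well (side tile (208,283)). Next, rivet B.

carry_out --plan '[{"x":0,"y":-0.5,"z":-0.6,"turn":0,"jaw":-0.1},{"x":-0.5,"y":-1,"z":0,"turn":0,"jaw":-0.1},{"x":-0.5,"y":-1,"z":0,"turn":0,"jaw":-0.1},{"x":-0.5,"y":-1,"z":0,"turn":0,"jaw":-0.1},{"x":-0.5,"y":-1,"z":0,"turn":0,"jaw":-0.1},{"x":-0.5,"y":-1,"z":0,"turn":0,"jaw":-0.1},{"x":-0.5,"y":-1,"z":0,"turn":0,"jaw":-0.1},{"x":-0.5,"y":-1,"z":0,"turn":0,"jaw":-0.1}]'

```text
time: 12.85
ee_pos: [0.549, 0.0119, 0.147]
tool_rot: [[-0.895, 0.446, -0.002], [0.446, 0.895, 0.0], [0.002, -0.0, -1.0]]
wrist_force: [0.6, -0.1, -0.1]
opening: 0.0394
finger_force: 0.0
```

carry_out --plan '[{"x":-0.6,"y":-1,"z":0,"turn":0,"jaw":-0.1},{"x":-0.6,"y":-1,"z":0,"turn":0,"jaw":-0.1},{"x":-0.6,"y":-1,"z":0,"turn":0,"jaw":-0.1},{"x":-0.6,"y":-1,"z":0,"turn":0,"jaw":-0.1},{"x":-0.6,"y":-1,"z":0,"turn":0,"jaw":-0.1},{"x":-0.6,"y":-1,"z":0,"turn":0,"jaw":-0.1},{"x":-0.6,"y":-1,"z":0,"turn":0,"jaw":-0.1},{"x":-0.6,"y":-1,"z":0,"turn":0,"jaw":-0.1}]'

```text
time: 13.65
ee_pos: [0.5673, -0.2205, 0.1468]
tool_rot: [[-0.895, 0.447, -0.002], [0.447, 0.895, 0.001], [0.002, 0.0, -1.0]]
wrist_force: [1.0, 0.5, 0.0]
opening: 0.0394
finger_force: 0.0
```

carry_out --plan '[{"x":-0.5,"y":-1,"z":0,"turn":0,"jaw":-0.1},{"x":-0.5,"y":-1,"z":0,"turn":0,"jaw":-0.1},{"x":0,"y":0,"z":0,"turn":0,"jaw":-0.1},{"x":0,"y":0,"z":0,"turn":0,"jaw":-0.1}]'

```text
time: 14.05
ee_pos: [0.5672, -0.2755, 0.1468]
tool_rot: [[-0.894, 0.448, -0.002], [0.448, 0.894, 0.002], [0.002, 0.001, -1.0]]
wrist_force: [0.8, 0.6, -0.4]
opening: 0.0392
finger_force: 0.0
```

```bash
python3 w.py w6
```

```text
14.05 [ 0.5672 -0.2755  0.1468]
[395  36  29  32 706] zmax 0.013 mean [ 0.4822 -0.156   0.008 ] top 0  
[ 543   92   37   37 1053] zmax 0.013 mean [ 0.5693 -0.0719  0.0094] top 0  
[ 421  144   42   43 1141] zmax 0.005 mean [ 0.5679 -0.1644  0.0041] top 0  
[307 215  26  29 552] zmax 0.031 mean [ 0.5673 -0.2701  0.0185] top 264 [ 0.5691 -0.2711  0.0293] [0.0136 0.0132 0.0058]
  top mean [ 0.5688 -0.2709  0.0301] tool delta units [0.01 0.19 4.67]
[182 303  23  76 947] zmax 0.267 mean [ 0.529  -0.2825  0.2629] top 0  
[424 303  23  76 977] zmax 0.267 mean [ 0.55   -0.24    0.2632] top 0  
[ 136  390  484   24 8611] zmax 0.276 mean [ 0.5519 -0.2515  0.2732] top 0
```

carry_out --plan '[{"x":0,"y":0.19,"z":0.5,"turn":0,"jaw":-0.1},{"x":0,"y":0,"z":1,"turn":0,"jaw":-0.1},{"x":0,"y":0,"z":1,"turn":0,"jaw":-0.1},{"x":0,"y":0,"z":1,"turn":0,"jaw":-0.1},{"x":0,"y":0,"z":1,"turn":0,"jaw":-0.1},{"x":0,"y":0,"z":0.5,"turn":0,"jaw":-0.1},{"x":0,"y":0,"z":0,"turn":0,"jaw":-0.1}]'

```text
time: 14.8
ee_pos: [0.5685, -0.269, 0.0204]
tool_rot: [[-0.895, 0.445, -0.004], [0.445, 0.895, 0.003], [0.005, 0.001, -1.0]]
wrist_force: [0.1, 0.1, 0.3]
opening: 0.0389
finger_force: 0.0
```

```bash
python3 w.py w7|head -8; python3 tip.py|grep -A1 wrist
```

```text
14.8 [ 0.5685 -0.269   0.0204]
[ 433    0   49   28 1046] zmax 0.013 mean [ 0.4862 -0.1582  0.0068] top 0  
[ 471  151   67   68 2942] zmax 0.005 mean [ 0.5677 -0.1644  0.0041] top 0  
[ 290  261   41   52 1572] zmax 0.031 mean [ 0.567  -0.2697  0.0186] top 712 [ 0.5691 -0.2708  0.0289] [0.0139 0.0133 0.0058]
  top mean [ 0.5687 -0.2707  0.03  ] tool delta units [-0.04 -0.06 -0.38]
[182 303  23  76 938] zmax 0.141 mean [ 0.5307 -0.2763  0.1367] top 0  
[424 303  23  76 983] zmax 0.141 mean [ 0.5516 -0.2337  0.137 ] top 0  
[ 137  391  483   23 8730] zmax 0.15 mean [ 0.5535 -0.2453  0.147 ] top 0  
wrist 3484 tip tool z [-0.0306 -0.0306 -0.0305 -0.0305 -0.0304 -0.0303 -0.0302 -0.0301 -0.0299
 -0.0299 -0.0293 -0.0289] world z [0.0509 0.0513 0.0519 0.052  0.0521 0.0523]
```

carry_out --plan '[{"x":0,"y":0,"z":0.6,"turn":0,"jaw":-0.1},{"x":0,"y":0,"z":0.6,"turn":0,"jaw":-0.1},{"x":0,"y":0,"z":0.34,"turn":0,"jaw":-0.1},{"x":0,"y":0,"z":0,"turn":0,"jaw":-1},{"x":0,"y":0,"z":0,"turn":0,"jaw":-1},{"x":0,"y":0,"z":0,"turn":0,"jaw":-1},{"x":0,"y":0,"z":0,"turn":0,"jaw":-1},{"x":0,"y":0,"z":0,"turn":0,"jaw":-1}]'

```text
time: 15.8
ee_pos: [0.5703, -0.2715, -0.0152]
tool_rot: [[-0.895, 0.446, 0.001], [0.446, 0.895, -0.001], [-0.001, -0.0, -1.0]]
wrist_force: [0.1, -0.3, 1.1]
opening: 0.013
finger_force: 20.0
```

carry_out --plan '[{"x":0,"y":0,"z":0,"turn":0,"jaw":-1},{"x":0,"y":0,"z":0,"turn":0,"jaw":-1}]'

```text
time: 16.0
ee_pos: [0.5703, -0.2715, -0.0152]
tool_rot: [[-0.895, 0.446, 0.001], [0.446, 0.895, -0.001], [-0.001, -0.0, -1.0]]
wrist_force: [0.7, 0.5, 2.1]
opening: 0.0133
finger_force: 20.0
```

carry_out --plan '[{"x":0,"y":0,"z":-0.8,"turn":0,"jaw":-1},{"x":0,"y":0,"z":-1,"turn":0,"jaw":-1},{"x":0,"y":0.4,"z":-1,"turn":0,"jaw":-1},{"x":0.3,"y":1,"z":-1,"turn":0,"jaw":-1},{"x":0.5,"y":1,"z":-1,"turn":0,"jaw":-1},{"x":0.5,"y":1,"z":-1,"turn":0,"jaw":-1},{"x":0.5,"y":1,"z":-0.4,"turn":0,"jaw":-1},{"x":0.5,"y":1,"z":0,"turn":0,"jaw":-1}]'

```text
time: 16.8
ee_pos: [0.58, -0.1242, 0.1417]
tool_rot: [[-0.895, 0.447, 0.004], [0.447, 0.895, -0.002], [-0.004, 0.0, -1.0]]
wrist_force: [1.4, -0.7, -0.6]
opening: 0.0129
finger_force: 20.0
```

carry_out --plan '[{"x":0.6,"y":1,"z":0,"turn":0,"jaw":-1},{"x":0.6,"y":1,"z":0,"turn":0,"jaw":-1},{"x":0.6,"y":1,"z":0,"turn":0,"jaw":-1},{"x":0.6,"y":1,"z":0,"turn":0,"jaw":-1},{"x":0.6,"y":1,"z":0,"turn":0,"jaw":-1},{"x":0.6,"y":1,"z":0,"turn":0,"jaw":-1},{"x":0.6,"y":1,"z":0,"turn":0,"jaw":-1},{"x":0.6,"y":1,"z":0,"turn":0,"jaw":-1}]'

```text
time: 17.6
ee_pos: [0.5603, 0.1089, 0.1394]
tool_rot: [[-0.895, 0.446, -0.0], [0.446, 0.895, 0.0], [0.0, -0.0, -1.0]]
wrist_force: [0.1, 0.3, -0.1]
opening: 0.0131
finger_force: 20.0
```

carry_out --plan '[{"x":0.6,"y":1,"z":0,"turn":0,"jaw":-1},{"x":0.6,"y":1,"z":0,"turn":0,"jaw":-1},{"x":0.6,"y":1,"z":0,"turn":0,"jaw":-1},{"x":0.4,"y":1,"z":0,"turn":0,"jaw":-1},{"x":0,"y":0,"z":0,"turn":0,"jaw":-1},{"x":0,"y":0,"z":0,"turn":0,"jaw":-1}]'

```text
time: 18.2
ee_pos: [0.5557, 0.2219, 0.1392]
tool_rot: [[-0.896, 0.445, -0.001], [0.445, 0.896, -0.001], [0.0, -0.001, -1.0]]
wrist_force: [1.0, -1.1, -0.7]
opening: 0.0135
finger_force: 20.0
```

Same pose as for the first rivet, still gripped. I'll lower, release and rise.

carry_out --plan '[{"x":0,"y":0,"z":0.6,"turn":0,"jaw":-1},{"x":0,"y":0,"z":0.6,"turn":0,"jaw":-1},{"x":0,"y":0,"z":0,"turn":0,"jaw":-1},{"x":0,"y":0,"z":0,"turn":0,"jaw":-0.2},{"x":0,"y":0,"z":0,"turn":0,"jaw":-0.2},{"x":0,"y":0,"z":0,"turn":0,"jaw":-0.2},{"x":0,"y":0,"z":0,"turn":0,"jaw":-0.2},{"x":0,"y":0,"z":-1,"turn":0,"jaw":-0.2}]'

```text
time: 19.0
ee_pos: [0.5537, 0.2211, 0.1321]
tool_rot: [[-0.895, 0.447, -0.007], [0.447, 0.895, -0.001], [0.005, -0.004, -1.0]]
wrist_force: [-1.4, -0.1, -1.2]
opening: 0.0337
finger_force: 0.0
```

carry_out --plan '[{"x":0,"y":0,"z":-1,"turn":0,"jaw":-0.2},{"x":0,"y":0,"z":-1,"turn":0,"jaw":-0.2},{"x":0,"y":0,"z":0,"turn":0,"jaw":-0.2},{"x":0,"y":0,"z":0,"turn":0,"jaw":-0.2},{"x":0,"y":0,"z":0,"turn":0,"jaw":-0.2}]'

```text
time: 19.5
ee_pos: [0.5552, 0.2216, 0.1834]
tool_rot: [[-0.895, 0.446, -0.002], [0.446, 0.895, -0.0], [0.002, -0.001, -1.0]]
wrist_force: [0.4, -1.2, 0.6]
opening: 0.0349
finger_force: 0.0
```

```bash
python3 - <<'E'
from h import *
s=read_state();print(s["time"],np.round(s["ee_pos"],4))
a=camera("side");b=camera("scene")
f=lambda i:cv2.resize(np.ascontiguousarray(i[:,:,::-1]),(400,400),interpolation=2)
cv2.imwrite("pics/f3.png",np.hstack([f(a["img"][120:220,215:315]),f(b["img"][160:380,200:480])]))
E
```

```text
19.5 [0.5552 0.2216 0.1834]
```

View pics/f3.png

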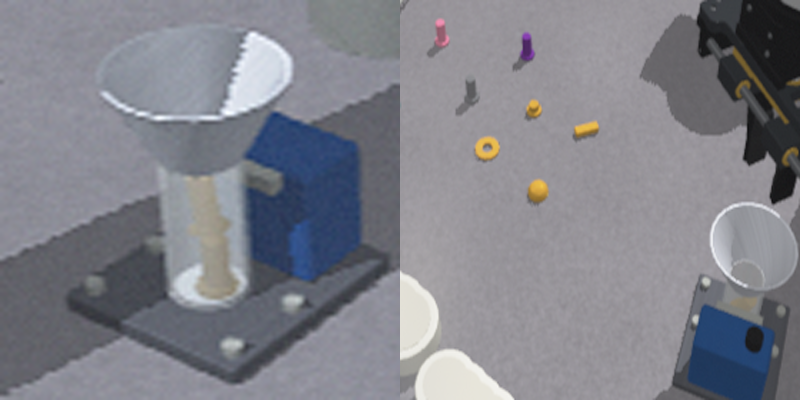

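Both rivets are in the well, one stacked on the other (left tile (210,235)) and below the throat. The short rivet still stands at right tile (533,108), with the look-alikes untouched and the gripper clear.

```bash
python3 -c "
from rig import *
print(sign_off())"
```

```text
the job is handed in; nothing more can be done
None
```

Both long brass rivets are down in the clear well, the short rivet still stands where it was, and the job was handed in at about 19.6 s; the first grasp on rivet A closed empty because the reported tool point was about 30 mm off, and the second try took it.

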